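Slide a two-layer sample plate out over the end of the ledge

ROBOT

A 6-joint arm with a two-finger parallel gripper is mounted at the origin on the work surface. World frame = base frame: x ahead of the robot, y to its left, z up, the work surface at z = 0. Lengths are in m, angles in rad, forces in N, time in s.
With the tool pointing down it reaches from about 0.35 to 0.85 m from the base axis. Payload 8.1 kg.
Tool frame: the origin (TCP) lies at the very end of the fingers, on their centre line; the grasp point (between the pads) lies 19 mm behind it; z points along the fingers, y is the direction in which the jaws open and shut (so a half turn about z gives the same grasp; the last joint's range is limited). The gripper opens to 93 mm and grips with 3 to 60 N. Pads are 15 mm wide; open, the fingers measure 128 mm over their backs; the gripper's body (75 mm by 188 mm) begins 65 mm behind the grasp point.
Start: joints at [1.176, 0.13, 1.488, -0, 1.523, -0.085], TCP at [0.183, 0.571, 0.219] pointing down, gripper open.
Joint ranges: [-2.96, 2.96], [-0.89, 2.26], [0.02, 2.5], [-1.34, 4.48], [0, 2.73], [-2.66, 2.66]. Speed limits (rad/s): [2.39, 2.39, 2.79, 3.14, 3.14, 3.14].

INTERFACE

Orientations are given as a rotation vector (axis times angle).
In Python, from plant import * gives the robot as it stands.
- The arm moves only by the tool apply_moves, never from a script. Its argument "commands" is one flat list of numbers, 7 for each row, row after row: the shift along the world's x, y, z in cm, then the turn, a rotation vector about the world's x, y, z in rad, then the finger opening in cm, from 0 to 9.3. A call has 1 to 8 rows; each row shifts and turns the pose as measured when the row begins; what a row does not reach is not made up. A row lasts 1/8 s, in which the tool goes at most 62.5 mm and 10.7 degrees, less where a joint would pass 70% of its speed; a pose out of reach is approached as far as the arm can. A call with a gripper value outside its range is refused whole. The fingers move at their own pace and stop on an object; "squeeze" is the grip in N (left out, the last holds). Time passes only in rows, so rows that do not move let the fingers close. It gives the time, the measured TCP pose, the force and the opening at its end, in the units of the state.
- read_state(): the state, without advancing time (a new reading comes with each control period).
- read_camera(name): name is "scene" or "top"; returns (picture, depth): 400x640x3 uint8, blue, green, red; 400x640 float32, m along the optical axis (not along the pixel's ray), 0 where there is no reading.
- camera_model(name): a dict with "intrinsics" (3x3 intrinsics, pixels), "R" (3x3) and "t" (3): a world point X has camera coordinates R X + t. Camera axes: x right, y down, z forward; pixel columns grow to the right and rows downward; lengths in m; the calibration is good to about 2 mm. A picture is of the moment at which its call begins. camera_model takes no time and is no camera call.
- close_job(): hands the job in, once; it reports no verdict.
Trained networks look in the newest picture that a camera, given by its name, has taken for a name from the list of things; names that differ only in an ending like _2 or _b are one class to them, and where a whole thing is asked for, a point or a joint stands for the part that bears it (a point fixed in the world has none). Each returns a list of dicts, best first, with "conf" (0 to 1); they miss things now and then, are a little off and sometimes report something else, mostly with a low value. They report only what shows in the picture. A call takes as long as a camera call. They do not tell look-alikes from the thing itself.
- find_in(query, camera): "point" ([x, y, z] in m, in the coordinates of the camera as it stood for that picture, good to about 4 mm: the middle of the surface that is visible of it).
- cut_out(query, camera): "mask" (400x640 bool, what is visible of it).
- spot_point(query, camera): "point" ([x, y, z] in m, in the coordinates of the camera as it stood for that picture, good to about 4 mm: a listed point, or the origin of a listed thing).
The state is a dict: "t": time; "q": joint angles; "dq": joint speeds; "joint_torque": joint torques, N m; "tool_pos": TCP position; "orientation": TCP orientation; "force": force on the tool from outside, world axes, zero at the start; "wrist_torque": the same for the moment, N m; "opening": finger opening in m.
Only numpy, scipy, OpenCV 4.12 (cv2) and the standard library are available. Lean on these libraries where they do the work, as an engineer would, in place of code of your own. Each camera call takes 0.05 s, during which the arm holds its last target. There are 200 camera calls.

TASK

Using only your fingertips, push the red sample plate flat against the upstand at the back of the white ledge and slide it along, out past the end of the ledge that it lies nearer to, until about a third of its length overhangs and its layered edge can be inspected. Leave it lying there at rest, with its long side flat against the upstand. Nothing is to be picked up or lifted, and the ochre plate, the small jar and the other things are to stay where they are.

Things in the scene. Friction and masses are not known exactly. Their poses are not given: they have to be found in the camera images.
- ledge: fixed white bench ledge (riser) with its long axis along its y: 160 mm deep (x), 600 mm long (y), its flat top 70 mm above the bench; both ends (y = -300 and y = +300 mm) are open. Along the whole of its back edge (+x, the side away from the robot) runs a dark grey steel upstand, 12 mm thick and 14 mm high above the ledge's top; its inner face is the plane x = +68 mm. Origin: on the bench (z = 0), under the centre of the ledge; x from front to back, y along it, z up.
- red_plate: loose dark red sample plate, 90 mm (its x) by 135 mm (its y, the long side) by 10 mm thick, 4 mm red face on a 6 mm grey backing, 0.18 to 0.37 kg; starts on the ledge, in the half with y > 0 or the half with y < 0, up to 0.17 rad askew, its long side still about 20 to 40 mm short of the upstand. Origin: centre of its underside, z up; it slides under a push of a few newtons and would tip off the end if half its length overhung.
- ochre_plate: loose ochre-yellow plate of the same size in the other half of the ledge; to stay. Origin: centre of its underside.
- pigment_jar: small loose amber jar with a black cap, 28 mm diameter, 45 mm high, standing on the middle of the ledge near the upstand; to stay. Origin: centre of its underside.
- disc_grey: loose light grey concrete disc, 64 mm diameter, 28 mm high, on the bench; to stay. Origin: centre of its underside.
- disc_buff: the same disc in buff; to stay.
- disc_brown: the same disc in brown; to stay.
- spatula: loose spatula lying on the bench behind the ledge, along its own x; to stay. Origin: under its middle.
There are look-alikes about, which are no part of the job. What is shaped like the red_plate but blue or turquoise is not meant.

How it is judged:
By the outcome, as a careful person would: the job done as asked, in the order asked, and still so for the second after the job is handed in, with the robot touching nothing.
It also fails if it takes over 51 s, if anything falls off the work surface, if the arm or the gripper's body presses on something with over 40 N, if the wrist force passes 120 N, or if a joint passes its speed limit or range.

## Working session

There is one attempt and no reset: what is moved stays moved. The work goes in short steps, Python scripts to look and compute and a tool call to move; the robot and the scene stay as the last step left them, time stands still between calls to the robot, and variables do not carry over. Pictures are saved under pics/ and viewed, about 8 in all and at most 12, crops included, and the job is handed in when it is done.

Besides the shell and the picture viewer there is one more tool, called after "Emit:" as name(argument=value, ...) on one line, values as JSON. apply_moves: Moves the arm, as the interface text tells. Its arguments: {"type":"object","properties":{"commands":{"type":"array"},"squeeze":{"type":"number"}},"required":["commands"]}

```bash
ls; mkdir -p pics
python3 - <<'E'
from plant import *
import cv2, numpy as np
s=read_state(); print(s['t'],s['tool_pos'],s['orientation'],s['opening'])
for n in ("scene","top"):
    p,d=read_camera(n); cv2.imwrite(f"pics/{n}0.png",p); np.save(f"pics/{n}0.npy",d)
    m=camera_model(n); print(n,m)
    R=np.array(m['R']);t=np.array(m['t'])
    for q in ("red_plate","ochre_plate","pigment_jar","ledge"):
        print(q,[(np.round(R.T@(np.array(o['point'])-t),3),round(o['conf'],2)) for o in spot_point(q,n)])
E
```

```text
pics
0.0 [0.18268189 0.57091222 0.21759526] [-4.84691517e-01 -3.10352244e+00  2.81719699e-03] 0.09322914992451503
scene {'intrinsics': array([[400.51062861,   0.        , 320.93022302],
       [  0.        , 400.51062861, 202.37672634],
       [  0.        ,   0.        ,   1.        ]]), 'R': array([[-0.68844675,  0.72500498,  0.02022014],
       [ 0.39986285,  0.40266391, -0.82339024],
       [-0.60510394, -0.55877505, -0.56711521]]), 't': array([ 0.36187245, -0.15138525,  1.64173205])}
red_plate [(array([ 0.349, -0.081, -0.002]), 0.97), (array([0.517, 0.153, 0.066]), 0.85), (array([ 0.375,  0.512, -0.   ]), 0.67)]
ochre_plate [(array([ 0.554, -0.176,  0.068]), 0.65)]
pigment_jar [(array([ 0.557, -0.012,  0.069]), 0.4), (array([ 0.537, -0.021, -0.007]), 0.19)]
ledge [(array([ 0.537, -0.019, -0.007]), 0.7)]
top {'intrinsics': array([[378.68645605,   0.        , 322.13055141],
       [  0.        , 378.68645605, 202.43512098],
       [  0.        ,   0.        ,   1.        ]]), 'R': array([[-0.03131433, -0.99947318,  0.00853134],
       [-0.99227427,  0.03006136, -0.12036645],
       [ 0.12004657, -0.01223463, -0.99269287]]), 't': array([0.02636084, 0.55897444, 1.29511449])}
red_plate [(array([ 0.345, -0.087,  0.003]), 0.76), (array([ 0.378,  0.512, -0.003]), 0.68), (array([0.517, 0.15 , 0.07 ]), 0.56)]
ochre_plate [(array([ 0.559, -0.179,  0.067]), 0.88)]
pigment_jar [(array([ 0.557, -0.017,  0.072]), 0.4), (array([ 0.537, -0.016,  0.002]), 0.16)]
ledge [(array([ 0.536, -0.018,  0.003]), 0.65)]
```

View pics/top0.png

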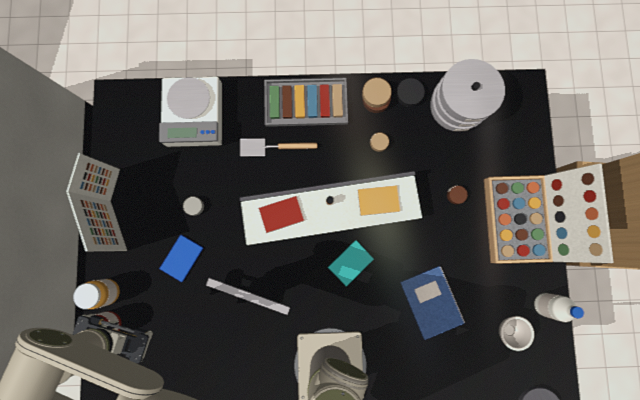

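View pics/scene0.png

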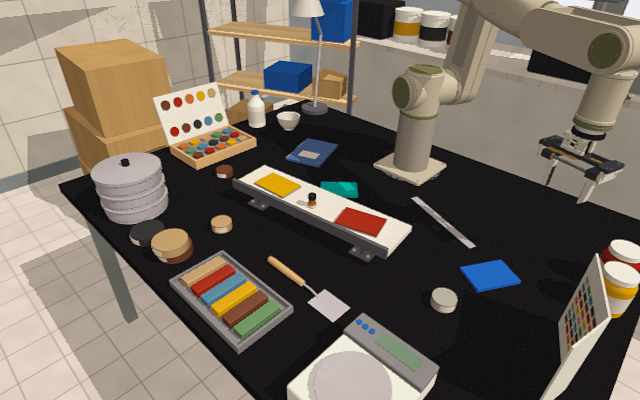

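The top view shows the red plate at (282,214) on the ledge's left half, which is +y. The ochre plate is at (379,200) and the jar at (331,199). Look-alikes are the blue plate (181,258) and the turquoise one (351,263), both on the bench. I choose the red one on the ledge.

```bash
cat > h.py <<'E'
from plant import *
import cv2, numpy as np
def ray(n,uv,z):
    m=camera_model(n);K=m['intrinsics'];R=np.array(m['R']);t=np.array(m['t'])
    uv=np.atleast_2d(uv); c=-R.T@t
    d=(R.T@np.linalg.inv(K)@np.c_[uv,np.ones(len(uv))].T).T
    return c+d*((z-c[2])/d[:,2])[:,None]
def rect(mask,n,z):
    c,_=cv2.findContours(mask.astype(np.uint8),0,cv2.CHAIN_APPROX_NONE)
    c=max(c,key=cv2.contourArea)[:,0].astype(float)
    P=ray(n,c,z)[:,:2]
    r=cv2.minAreaRect((P*1000).astype(np.float32))
    return r,cv2.boxPoints(r)
def masks(p):
    hsv=cv2.cvtColor(p,cv2.COLOR_BGR2HSV); h,s,v=[hsv[...,i].astype(int) for i in range(3)]
    red=((h<8)|(h>172))&(s>140)&(v>60)
    och=(h>14)&(h<28)&(s>110)&(v>120)
    wh=(s<50)&(v>150)
    return red,och,wh
def win(m,a):
    o=np.zeros_like(m);x0,y0,x1,y1=a;o[y0:y1,x0:x1]=m[y0:y1,x0:x1];return o
W={'top':(232,165,430,250),'scene':(225,160,420,262)}
def look(n,tag):
    p,d=read_camera(n); cv2.imwrite(f"pics/{n}{tag}.png",p)
    r,o,w=[win(m,W[n]) for m in masks(p)]
    w=w|r|o
    w=cv2.morphologyEx(w.astype(np.uint8),cv2.MORPH_CLOSE,np.ones((5,5)))
    out={}
    for k,m,z in(("red",r,.08),("ochre",o,.08),("ledge",w,.07)):
        rc,b=rect(m,n,z); out[k]=(rc,b); print(n,k,np.round(rc[0],1),np.round(rc[1],1),round(rc[2],2),np.round(b,0).tolist())
    return p,out
E
python3 - <<'E'
from h import *
for n in("top","scene"):
    p,o=look(n,"1")
    for q in ("ledge","red_plate","pigment_jar","ochre_plate"):
        c=cut_out(q,n)
        for k in c[:3]:
            m=k['mask'];rc,b=rect(m,n,.08 if 'plate' in q else .07);print(' ',q,round(k['conf'],2),np.round(rc[0],1),np.round(rc[1],1),round(rc[2],2))
    if n=="top": cv2.imwrite("pics/crop1.png",cv2.resize(p[160:260,225:435],None,fx=3.8,fy=3.8,interpolation=cv2.INTER_CUBIC))
E
```

```text
top red [519.4 150.1] [ 84.8 128.6] 16.75 [[460.0, 199.0], [497.0, 76.0], [579.0, 101.0], [541.0, 224.0]]
top ochre [ 556.8 -181.3] [ 86.9 131.8] 4.05 [[509.0, -119.0], [518.0, -250.0], [605.0, -244.0], [595.0, -113.0]]
top ledge [530.4 -19.7] [148.3 601.1] 6.98 [[420.0, 270.0], [493.0, -327.0], [640.0, -309.0], [567.0, 288.0]]
  ledge 0.68 [ 759.3 -196.8] [54.5 60.6] 42.11
  red_plate 0.93 [520.2 149.1] [ 93.1 137.2] 17.33
  red_plate 0.8 [383.4 481.7] [ 86.9 129.9] 58.75
  red_plate 0.78 [347.9 -79.4] [ 84.1 129. ] 42.75
  pigment_jar 0.17 [519.4 150.7] [ 91.9 138.1] 16.93
  ochre_plate 0.91 [ 555.9 -182.3] [ 90.9 136.1] 3.53
scene red [522.1 155.5] [ 92.  133.3] 16.71 [[459.0, 206.0], [497.0, 78.0], [585.0, 105.0], [547.0, 233.0]]
scene ochre [ 561.1 -172.9] [ 93.7 137.6] 4.04 [[510.0, -108.0], [519.0, -245.0], [613.0, -238.0], [603.0, -101.0]]
scene ledge [536.4 -10.9] [160.9 607.6] 6.88 [[420.0, 281.0], [493.0, -322.0], [653.0, -303.0], [580.0, 300.0]]
  ledge 0.72 [566.4 -16.4] [219.4 623.4] 6.83
  red_plate 0.89 [528.8 154.1] [108.6 147. ] 13.04
  red_plate 0.79 [468.2 531. ] [ 88.2 129.5] 58.17
  red_plate 0.59 [438.4  -7.6] [ 95.7 122.5] 40.2
  pigment_jar 0.69 [537.7 -35.1] [69.3 19.8] 44.34
  ochre_plate 0.6 [ 566.5 -169.2] [105.4 147.1] 5.29
```

View pics/crop1.png

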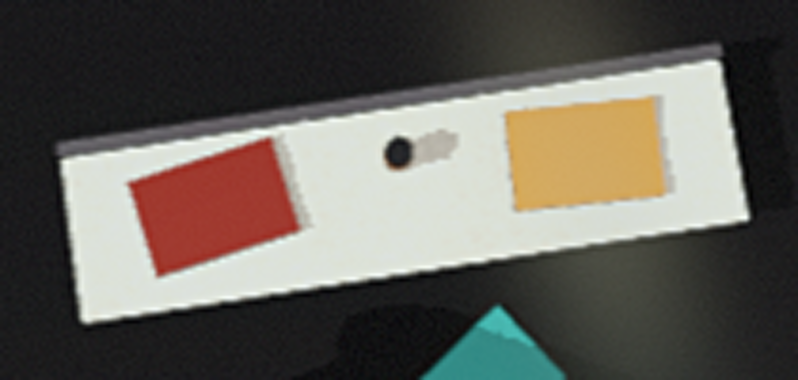

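The crop confirms the dark red plate on the ledge. Fitted ledge centre is about (536,-19) mm with yaw 0.122. The plate is at local (4,170), askew +0.17, which agrees with the given sizes. The nearer end is +y.

First I travel to the front of the plate with the jaws along the ledge.

Emit:
apply_moves(commands=[3.3,-5.2,-0.5,0,0,0.054,6,3.3,-5.2,-0.5,0,0,0.054,6,3.3,-5.2,-0.5,0,0,0.054,6,3.3,-5.2,-0.5,0,0,0.054,6,3.3,-5.2,-0.5,0,0,0.054,6,3.3,-5.2,-0.5,0,0,0.054,6,3.3,-5.2,-0.5,0,0,0.054,6,3.3,-5.2,-0.5,0,0,0.054,6])

```text
t: 2.0
tool_pos: [0.448, 0.1507, 0.1792]
orientation: [-0.226, 3.129, 0.005]
force: [1.6, -0.3, 0.0]
opening: 0.0598
```

```bash
cat >> h.py <<'E'
C=np.array([536.4,-19.0]);ps=0.1215
ex=np.array([np.cos(ps),np.sin(ps)]);ey=np.array([-ex[1],ex[0]])
def loc(xy): d=np.array(xy)-C; return np.round([d@ex,d@ey],1)
def st():
    from scipy.spatial.transform import Rotation as Ro
    s=read_state();M=Ro.from_rotvec(s['orientation']).as_matrix()
    print('t',round(s['t'],2),'pos mm',np.round(s['tool_pos']*1000,1),'loc',loc(s['tool_pos'][:2]*1000),'tooly ang-ledge y',round(np.arctan2(M[1,1],M[0,1])-np.pi/2-ps,3),'z',np.round(M[:,2],3),'F',np.round(s['force'],1),s['opening'])
    return s
def togo(lx,ly,z):
    s=read_state();w=C+lx*ex+ly*ey;print('to go cm',np.round((np.r_[w,z]-s['tool_pos']*1000)/10,2))
E
python3 -c "
from h import *
st();togo(-68,168,74)"
```

```text
t 2.0 pos mm [448.  150.7 179.2] loc [-67.2 179.2] tooly ang-ledge y 0.023 z [ 0.005  0.004 -1.   ] F [ 1.6 -0.3  0. ] 0.059807783900752004
to go cm [  0.06  -1.12 -10.52]
```

Emit:
apply_moves(commands=[0,-0.7,-3,0.004,-0.005,-0.023,6,0,-0.5,-3,0,0,0,6,0,0,-2.5,0,0,0,6,0,0,-1.5,0,0,0,6,0,0,0,0,0,0,6])

```text
t: 2.62
tool_pos: [0.4509, 0.1332, 0.0777]
orientation: [-0.176, 3.123, 0.01]
force: [0.0, 0.5, 0.5]
opening: 0.0596
```

```bash
python3 -c "
from h import *
st();togo(-68,168,74)
p,d=read_camera('scene');cv2.imwrite('pics/s2.png',cv2.resize(p[140:290,280:480],None,fx=4,fy=4))"
```

```text
t 2.62 pos mm [450.9 133.2  77.7] loc [-66.4 161.4] tooly ang-ledge y -0.009 z [ 0.013  0.007 -1.   ] F [0.  0.5 0.5] 0.0595576924503417
to go cm [-0.24  0.63 -0.37]
```

View pics/s2.png

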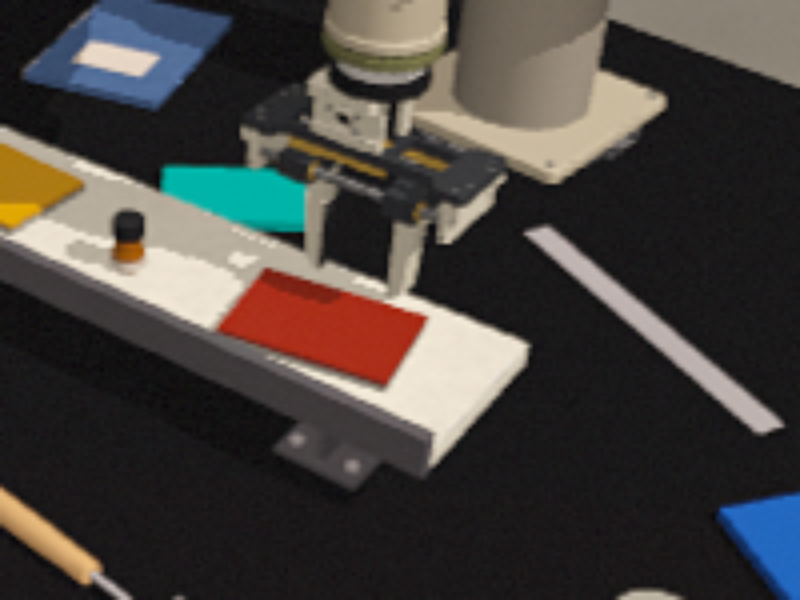

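Fingertips are in front of the red plate's front edge, at about (405,270) in the crop, with the plate untouched. I correct height and tilt, then push towards the upstand.

Emit:
apply_moves(commands=[0,0.5,-0.35,-0.007,0.013,0.009,6,0.6,0.07,0,0,0,0,6,0.6,0.07,0,0,0,0,6,0.6,0.07,0,0,0,0,6,0.6,0.07,0,0,0,0,6,0,0,0,0,0,0,6])

```text
t: 3.42
tool_pos: [0.4793, 0.1429, 0.0777]
orientation: [-0.194, 3.131, 0.001]
force: [0.0, 0.1, 0.2]
opening: 0.06
```

```bash
python3 -c "
from h import *
st();togo(-30,168,74)"
```

```text
t 3.42 pos mm [479.3 142.9  77.7] loc [-37.1 167.6] tooly ang-ledge y 0.002 z [ 0.005  0.001 -1.   ] F [0.  0.1 0.2] 0.060046287649792966
to go cm [ 0.7   0.12 -0.37]
```

```bash
python3 -c "
from h import *
for n in('scene',):
    p,o=look(n,'3')
cv2.imwrite('pics/s3.png',cv2.resize(p[180:270,330:430],None,fx=6,fy=6,interpolation=2))"
```

```text
scene red [536.7 151.3] [ 86.6 133.5] 8.14 [[484.0, 211.0], [503.0, 79.0], [589.0, 91.0], [570.0, 223.0]]
scene ochre [ 561.1 -173.2] [ 93.7 138.1] 4.04 [[510.0, -108.0], [519.0, -245.0], [613.0, -239.0], [603.0, -101.0]]
scene ledge [413.8 -18.7] [377.6 609.5] 4.13 [[204.0, 272.0], [247.0, -336.0], [624.0, -309.0], [580.0, 299.0]]
```

View pics/s3.png

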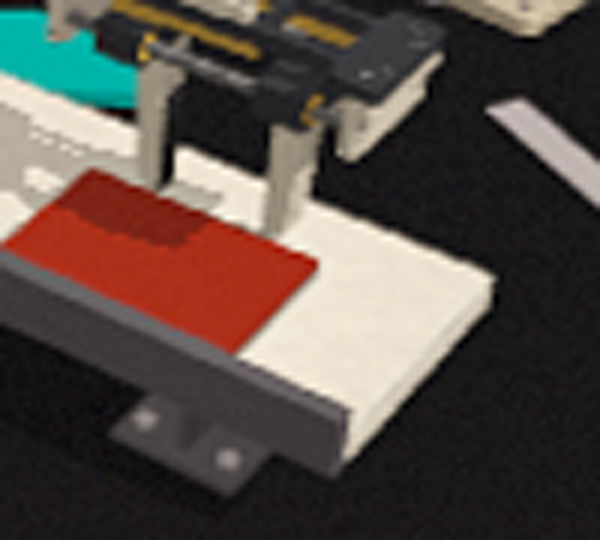

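The plate has been pushed square (8.1° against the ledge's 7.0°) and is not yet fully on the upstand. I lower a touch and continue until the force rises.

Emit:
apply_moves(commands=[0.1,0,-0.35,0,0.005,0,6,0.3,0.04,0,0,0,0,6,0.3,0.04,0,0,0,0,6,0.2,0.02,0,0,0,0,6])

```text
t: 3.98
tool_pos: [0.4827, 0.1432, 0.073]
orientation: [0.194, -3.122, 0.0]
force: [-11.3, -1.0, 8.5]
opening: 0.0601
```

```bash
python3 -c "
from h import *
st();togo(-30,168,74)"
```

```text
t 3.98 pos mm [482.7 143.2  73. ] loc [-33.6 167.5] tooly ang-ledge y 0.002 z [-0.013 -0.001 -1.   ] F [-11.3  -1.    8.5] 0.06014651405849418
to go cm [0.35 0.1  0.1 ]
```

Emit:
apply_moves(commands=[0.1,0,0.25,0,-0.013,0,6,0.3,0.04,0,0,0,0,6,0,0,0,0,0,0,6])

```text
t: 4.35
tool_pos: [0.4825, 0.143, 0.0744]
orientation: [0.194, -3.126, 0.003]
force: [-0.1, -0.5, 0.1]
opening: 0.0599
```

```bash
python3 -c "
from h import *
st()
for n in('scene','top'):
    p,o=look(n,'4')
    r,b=o['red'];print('red loc corners',[loc(q).tolist() for q in b])
"
```

```text
t 4.35 pos mm [482.5 143.   74.4] loc [-33.8 167.4] tooly ang-ledge y 0.003 z [-0.01  -0.003 -1.   ] F [-0.1 -0.5  0.1] 0.05993637507981755
scene red [537.4 151.1] [ 84.  133.6] 7.23 [[487.0, 212.0], [504.0, 79.0], [587.0, 90.0], [571.0, 223.0]]
scene ochre [ 561.1 -173.2] [ 93.7 138.1] 4.04 [[510.0, -108.0], [519.0, -245.0], [613.0, -239.0], [603.0, -101.0]]
scene ledge [423.3 -18. ] [358.5 609.5] 4.13 [[223.0, 273.0], [266.0, -335.0], [624.0, -309.0], [580.0, 299.0]]
red loc corners [[-20.7, 235.3], [-20.1, 101.7], [63.9, 102.1], [63.3, 235.7]]
top red [563.5  93.9] [53.2 18.2] 6.67 [[536.0, 100.0], [538.0, 82.0], [591.0, 88.0], [589.0, 106.0]]
top ochre [ 556.9 -181.3] [ 87.7 131.9] 3.84 [[509.0, -118.0], [518.0, -250.0], [605.0, -244.0], [596.0, -113.0]]
top ledge [513.8 -12.7] [205.  617.9] 6.62 [[376.0, 282.0], [448.0, -331.0], [651.0, -308.0], [580.0, 306.0]]
red loc corners [[14.0, 118.0], [13.9, 99.8], [67.1, 99.5], [67.2, 117.7]]
```

The plate is flat against the upstand: yaw 7.2° against 7.0°, and the tool stopped moving under the push. Next I retreat, rise, turn 90° and go behind its short side.

Emit:
apply_moves(commands=[-2,-0.25,0,0,0,0,6,-1,-0.1,4,0,0,0,6,0,0,4,0,0,-0.18,3,1.6,-1.4,0,0,0,-0.18,3,1.6,-1.4,0,0,0,-0.18,3,1.6,-1.4,0,0,0,-0.18,3,1.6,-1.4,0,0,0,-0.18,3,1.6,-1.4,0,0,0,-0.18,3])

```text
t: 5.45
tool_pos: [0.5403, 0.0681, 0.1607]
orientation: [1.486, 2.759, 0.009]
force: [-0.3, 0.3, 0.5]
opening: 0.0301
```

```bash
python3 -c "
from h import *
st();togo(20,72,75)
"
```

```text
t 5.45 pos mm [540.3  68.1 160.7] loc [14.4 86. ] tooly ang-ledge y -1.11 z [ 0.01   0.001 -1.   ] F [-0.3  0.3  0.5] 0.030131257563221443
to go cm [ 0.72 -1.32 -8.57]
```

Emit:
apply_moves(commands=[0.3,-0.5,0,0,0.01,-0.18,3,0.2,-0.4,0,0,0,-0.18,3,0.2,-0.4,-1,0,0,-0.1,3,0,0,-2.5,0,0,0,3,0,0,-1.5,0,0,0,3,0,0,0,0,0,0,3])

```text
t: 6.2
tool_pos: [0.5538, 0.0524, 0.1119]
orientation: [2.099, 2.324, 0.011]
force: [-0.4, 0.3, 0.4]
opening: 0.0299
```

```bash
python3 -c "
from h import *
st();togo(20,72,75)
p,o=look('top','5')
r,b=o['red'];print('red loc corners',[loc(q).tolist() for q in b])
"
```

```text
t 6.2 pos mm [553.8  52.4 111.9] loc [26.  68.8] tooly ang-ledge y -1.591 z [ 0.012 -0.001 -1.   ] F [-0.4  0.3  0.4] 0.02985926350352047
to go cm [-0.63  0.25 -3.69]
top red [535.2 188.6] [87.3 44.4] 7.34 [[489.0, 205.0], [495.0, 161.0], [581.0, 172.0], [576.0, 216.0]]
top ochre [ 556.8 -181.2] [ 87.5 132.3] 4.16 [[508.0, -118.0], [518.0, -250.0], [605.0, -244.0], [596.0, -112.0]]
top ledge [540.5 -20.1] [612.9 288. ] 88.31 [[387.0, -322.0], [675.0, -331.0], [693.0, 282.0], [406.0, 290.0]]
red loc corners [[-19.8, 228.1], [-19.5, 183.7], [67.8, 184.3], [67.5, 228.7]]
```

Emit:
apply_moves(commands=[-0.5,0.1,-1.5,0.0,0.012,0.02,3,0,0,-1.3,0,0,0,3,0,0,-0.9,0,0,0,3,0,0,0,0,0,0,3])

```text
t: 6.75
tool_pos: [0.5498, 0.0537, 0.0746]
orientation: [2.078, 2.353, 0.001]
force: [-0.5, -0.4, 1.0]
opening: 0.0298
```

```bash
python3 -c "
from h import *
st();togo(20,84,75);togo(22,150,75)
"
```

```text
t 6.75 pos mm [549.8  53.7  74.6] loc [22.1 70.6] tooly ang-ledge y -1.569 z [ 0.002 -0.001 -1.   ] F [-0.5 -0.4  1. ] 0.02979195418812233
to go cm [-0.38  1.31  0.04]
to go cm [-0.98  7.88  0.04]
```

Emit:
apply_moves(commands=[-0.12,1,0,0,0,0,3,-0.1,0.8,0,0,0,0,3,-0.1,0.8,0,0,0,0,3,-0.1,0.8,0,0,0,0,3,-0.1,0.8,0,0,0,0,3,-0.1,0.8,0,0,0,0,3])

```text
t: 7.5
tool_pos: [0.5438, 0.1069, 0.0755]
orientation: [2.077, 2.351, 0.002]
force: [0.1, -1.3, -1.2]
opening: 0.0299
```

```bash
python3 -c "
from h import *
st();togo(22,180,75)
p,o=look('scene','6')
r,b=o['red'];print('red loc corners',[loc(q).tolist() for q in b])
cv2.imwrite('pics/s6.png',cv2.resize(p[170:270,310:430],None,fx=6,fy=6,interpolation=2))
"
```

```text
t 7.5 pos mm [543.8 106.9  75.5] loc [ 22.6 124. ] tooly ang-ledge y -1.569 z [ 0.004 -0.002 -1.   ] F [ 0.1 -1.3 -1.2] 0.029865048290590075
to go cm [-0.74  5.55 -0.05]
scene red [533.5 185.2] [ 83.4 133.5] 7.06 [[484.0, 246.0], [500.0, 114.0], [583.0, 124.0], [567.0, 257.0]]
scene ochre [ 561.1 -173.2] [ 93.7 138.1] 4.04 [[510.0, -108.0], [519.0, -245.0], [613.0, -239.0], [603.0, -101.0]]
scene ledge [422.2 -18.1] [360.9 609.5] 4.13 [[220.0, 273.0], [264.0, -335.0], [624.0, -309.0], [580.0, 299.0]]
red loc corners [[-19.9, 269.7], [-19.7, 136.2], [63.7, 136.4], [63.5, 269.9]]
```

View pics/s6.png

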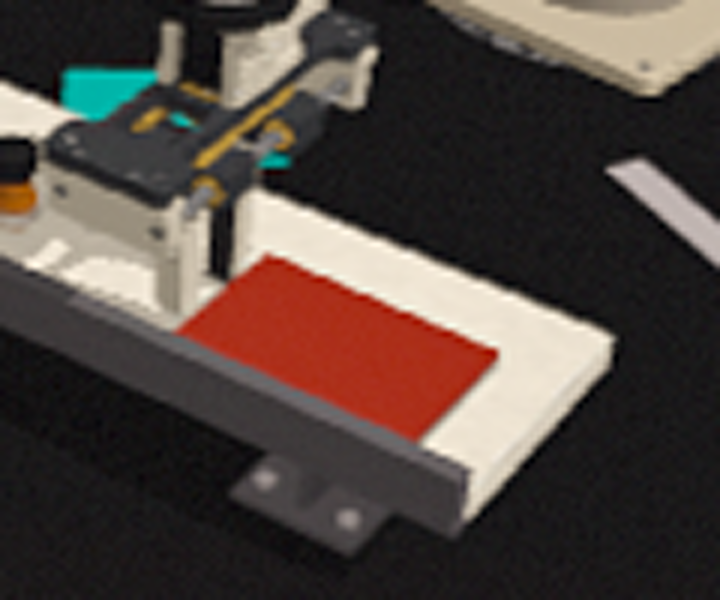

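The plate is sliding along the upstand, still parallel (7.06°). I continue.

Emit:
apply_moves(commands=[-0.12,0.9,0,0,0,0,3,-0.12,0.9,0,0,0,0,3,-0.12,0.9,0,0,0,0,3,-0.12,0.9,0,0,0,0,3,-0.12,0.9,0,0,0,0,3,-0.12,0.9,0,0,0,0,3,-0.1,0.6,0,0,0,0,3])

```text
t: 8.43
tool_pos: [0.535, 0.1719, 0.0756]
orientation: [2.077, 2.352, 0.003]
force: [0.4, -1.6, -1.1]
opening: 0.0303
```

```bash
python3 -c "
from h import *
W['scene']=(225,160,440,280)
st();togo(22,202,75)
for n in('scene','top'):
    p,o=look(n,'7')
    r,b=o['red'];print('red loc corners',[loc(q).tolist() for q in b])
"
```

```text
t 8.43 pos mm [535.  171.9  75.6] loc [ 21.8 189.7] tooly ang-ledge y -1.569 z [ 0.004 -0.001 -1.   ] F [ 0.4 -1.6 -1.1] 0.03030975574515242
to go cm [-0.12  1.23 -0.06]
scene red [525.7 250.5] [ 95.1 134.5] 6.17 [[471.0, 312.0], [486.0, 179.0], [580.0, 189.0], [566.0, 322.0]]
scene ochre [ 561.1 -173.2] [ 93.7 138.1] 4.04 [[510.0, -108.0], [519.0, -245.0], [613.0, -239.0], [603.0, -101.0]]
scene ledge [416.7 -10.9] [360.2 626.9] 5.17 [[209.0, 285.0], [266.0, -339.0], [624.0, -307.0], [568.0, 318.0]]
red loc corners [[-24.5, 336.7], [-26.4, 202.2], [68.7, 200.9], [70.5, 335.3]]
top red [503.2 242.2] [38.3 53.9] 7.74 [[481.0, 266.0], [488.0, 213.0], [526.0, 218.0], [519.0, 271.0]]
top ochre [ 557.  -181.2] [ 87.6 131.8] 3.7 [[509.0, -118.0], [518.0, -250.0], [605.0, -244.0], [596.0, -113.0]]
top ledge [533.8  -4.2] [644.5 273.6] 88.2 [[387.0, -322.0], [660.0, -331.0], [681.0, 314.0], [407.0, 322.0]]
red loc corners [[-20.9, 289.9], [-20.1, 236.1], [18.2, 236.6], [17.5, 290.5]]
```

Emit:
apply_moves(commands=[-0.06,0.5,0,0,0,0,3,-0.05,0.4,0,0,0,0,3,-0.02,0.2,0,0,0,0,3,0,0,0,0,0,0,3])

```text
t: 9.02
tool_pos: [0.5337, 0.1834, 0.0757]
orientation: [2.078, 2.352, 0.003]
force: [0.0, -0.3, 0.2]
opening: 0.0301
```

```bash
python3 -c "
from h import *
st();togo(22,202.5,75)"
```

```text
t 9.03 pos mm [533.7 183.4  75.7] loc [ 21.8 201.2] tooly ang-ledge y -1.569 z [ 0.004 -0.001 -1.   ] F [ 0.  -0.3  0.2] 0.03005671359191992
to go cm [ 0.    0.13 -0.07]
```

Retreat clear of the plate and look.

Emit:
apply_moves(commands=[0.2,-1.5,0,0,0,0,3,0.3,-2.0,0,0,0,0,3,0,0,4,0,0,0,3,0,-2,5,0,0,0,3,-2,-4,5,0,0,0,3,-5,-3,3,0,0,0,3,-5,-3,0,0,0,0,3,-5,-3,0,0,0,0,3])

```text
t: 10.02
tool_pos: [0.37, -0.0065, 0.2448]
orientation: [2.074, 2.35, 0.002]
force: [0.6, -2.2, 1.7]
opening: 0.0302
```

```bash
python3 -c "
from h import *
W['scene']=(225,160,440,280)
st()
P=[]
for n in('scene','top'):
    p,o=look(n,'8');P.append(p)
    r,b=o['red'];print('red loc corners',[loc(q).tolist() for q in b])
a=cv2.resize(P[0][180:280,330:450],None,fx=5,fy=5,interpolation=2);b=cv2.resize(P[1][170:250,225:345],(600,400)[0:2],interpolation=2)
cv2.imwrite('pics/s8.png',cv2.resize(np.vstack([a,b]),None,fx=.66,fy=.66))"
```

```text
t 10.03 pos mm [370.   -6.5 244.8] loc [-163.6   32.6] tooly ang-ledge y -1.568 z [ 0.006 -0.004 -1.   ] F [ 0.6 -2.2  1.7] 0.03021062639748079
scene red [524.9 261.8] [ 95.7 134.2] 7.0 [[469.0, 323.0], [486.0, 189.0], [581.0, 201.0], [564.0, 334.0]]
scene ochre [ 561.2 -172.9] [ 93.6 138. ] 4.47 [[509.0, -108.0], [520.0, -245.0], [613.0, -238.0], [603.0, -100.0]]
scene ledge [529.3   4.1] [150.3 639.1] 6.88 [[416.0, 312.0], [493.0, -322.0], [642.0, -304.0], [566.0, 330.0]]
red loc corners [[-25.3, 347.2], [-25.2, 213.0], [70.5, 213.1], [70.4, 347.3]]
top red [525.2 256.1] [ 93.  127.2] 6.26 [[472.0, 314.0], [486.0, 188.0], [578.0, 198.0], [565.0, 324.0]]
top ochre [ 556.7 -181.3] [ 87.3 131.8] 3.84 [[509.0, -118.0], [518.0, -250.0], [605.0, -244.0], [596.0, -113.0]]
top ledge [5.281e+02 2.000e-01] [150.7 641.2] 6.7 [[416.0, 310.0], [491.0, -327.0], [640.0, -309.0], [566.0, 327.0]]
red loc corners [[-23.5, 338.5], [-25.0, 211.4], [68.0, 210.2], [69.5, 337.4]]
```

View pics/s8.png

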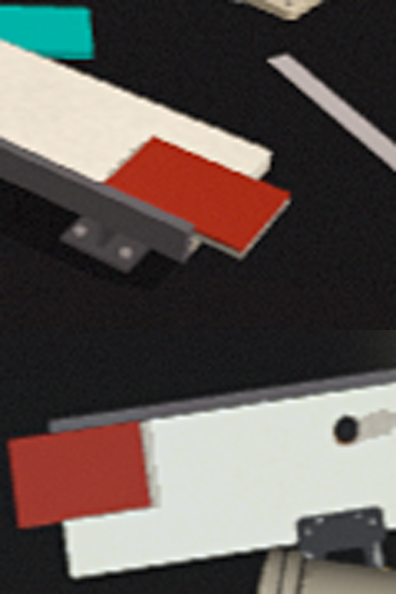

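The picture shows the plate overhanging the +y end by about 42 mm with the layered edge visible. Yaw reads 7.0° (scene) and 6.3° (top) against 7.0°. To be sure the long side is flat, I give one gentle two-finger push against the upstand.

Emit:
apply_moves(commands=[0.8,2.7,0,0,0,0.18,6,0.8,2.7,0,0,0,0.18,6,0.8,2.7,0,0,0,0.18,6,0.8,2.7,0,0,0,0.18,6,0.8,2.7,-1,0,0,0.18,6,0.8,2.7,-2,0,0,0.18,6,0.8,2.7,-2,0,0,0.18,6,0.5,2,-1,0,0,0.18,6])

```text
t: 11.12
tool_pos: [0.4347, 0.2041, 0.1857]
orientation: [-0.043, 3.13, 0.025]
force: [-0.6, 0.6, -0.3]
opening: 0.06
```

```bash
python3 -c "
from h import *
st();togo(-60,268,75)"
```

```text
t 11.12 pos mm [434.7 204.1 185.7] loc [-73.9 233.8] tooly ang-ledge y -0.094 z [ 0.011  0.016 -1.   ] F [-0.6  0.6 -0.3] 0.06003503683400705
to go cm [  0.97   3.57 -11.07]
```

Emit:
apply_moves(commands=[0.4,1.5,-2,-0.016,0.011,0.09,6,0.4,1.3,-3,0,0,0,6,0,0,-3,0,0,0,6,0,0,0,0,0,0,6])

```text
t: 11.62
tool_pos: [0.4442, 0.2337, 0.1018]
orientation: [0.196, -3.133, -0.001]
force: [0.2, -0.9, 0.3]
opening: 0.0598
```

```bash
python3 -c "
from h import *
st();togo(-60,268,75)"
```

```text
t 11.62 pos mm [444.2 233.7 101.8] loc [-60.9 262. ] tooly ang-ledge y 0.003 z [-0.003  0.    -1.   ] F [ 0.2 -0.9  0.3] 0.05977306818097378
to go cm [ 0.02  0.61 -2.68]
```

Emit:
apply_moves(commands=[0,0.4,-1.3,0,0,0,6,0,0,-1.2,0,0,0,6,0,0,0,0,0,0,6,0.7,0.08,0,0,0,0,6,0.6,0.07,0,0,0,0,6,0.4,0.05,0,0,0,0,6])

```text
t: 12.38
tool_pos: [0.4656, 0.2405, 0.0797]
orientation: [-0.194, 3.132, 0.004]
force: [-0.0, -0.5, -0.4]
opening: 0.06
```

```bash
python3 -c "
from h import *
st();togo(-33,268,75)"
```

```text
t 12.38 pos mm [465.6 240.5  79.7] loc [-38.9 266.2] tooly ang-ledge y 0.002 z [ 0.004  0.003 -1.   ] F [-0.  -0.5 -0.4] 0.060001127369025624
to go cm [ 0.56  0.25 -0.47]
```

Emit:
apply_moves(commands=[0,0,-0.45,0,0,0,6,0,0,0,0,0,0,6])

```text
t: 12.62
tool_pos: [0.4661, 0.2406, 0.0751]
orientation: [-0.194, 3.131, 0.004]
force: [-0.2, 0.2, -0.4]
opening: 0.06
```

Emit:
apply_moves(commands=[0.3,0.04,0,0,0,0,6,0.3,0.04,0,0,0,0,6])

```text
t: 12.88
tool_pos: [0.4707, 0.2412, 0.0748]
orientation: [-0.194, 3.135, 0.003]
force: [-13.6, -1.4, 10.0]
opening: 0.06
```

Emit:
apply_moves(commands=[0.3,0.04,0,0,0,0,6])

```text
t: 13.0
tool_pos: [0.4707, 0.2412, 0.0744]
orientation: [0.194, -3.129, -0.002]
force: [-19.8, -2.9, 15.5]
opening: 0.0598
```

```bash
python3 -c "
from h import *
st()"
```

```text
t 13.0 pos mm [470.7 241.2  74.4] loc [-33.6 266.3] tooly ang-ledge y 0.003 z [-0.006  0.001 -1.   ] F [-19.8  -2.9  15.5] 0.0598190689841973
```

It is hard against the upstand: 20 N, with the tool at the same local x of -33.6 as in the first push. Back off straight and rise.

Emit:
apply_moves(commands=[-0.5,-0.06,0,0,0,0,6,-2,-0.25,0,0,0,0,6,-3,-0.4,1,0,0,0,6,-1,-1,5,0,0,0,6,-1,-5,5,0,0,0,6,0,-5,4,0,0,0,6,0,-5,0,0,0,0,6,0,0,0,0,0,0,6])

```text
t: 14.0
tool_pos: [0.3945, 0.0769, 0.2223]
orientation: [0.198, -3.134, 0.003]
force: [0.4, 0.4, -0.5]
opening: 0.0601
```

```bash
python3 -c "
from h import *
W['scene']=(225,160,440,280)
st()
P=[]
for n in('scene','top'):
    p,o=look(n,'9');P.append(p)
    r,b=o['red'];print('red loc corners',[loc(q).tolist() for q in b])
cv2.imwrite('pics/s9.png',np.vstack([cv2.resize(P[0][170:280,220:450],(560,268)),cv2.resize(P[1][130:280,170:480],(560,271))]))"
```

```text
t 14.0 pos mm [394.5  76.9 222.3] loc [-129.2  112.4] tooly ang-ledge y 0.005 z [-0.001 -0.002 -1.   ] F [ 0.4  0.4 -0.5] 0.060060801865039135
scene red [525.1 262.8] [ 96.1 135.3] 6.37 [[470.0, 325.0], [485.0, 190.0], [580.0, 201.0], [565.0, 335.0]]
scene ochre [ 560.6 -173.1] [ 94.9 138.1] 4.27 [[508.0, -108.0], [518.0, -245.0], [613.0, -238.0], [603.0, -101.0]]
scene ledge [522.1   4.7] [149.8 638.8] 5.39 [[417.0, 316.0], [478.0, -320.0], [627.0, -306.0], [567.0, 330.0]]
red loc corners [[-24.5, 349.3], [-25.9, 214.0], [70.3, 213.0], [71.7, 348.3]]
top red [526.1 256.4] [ 92.9 127.3] 6.72 [[472.0, 314.0], [487.0, 188.0], [580.0, 199.0], [565.0, 325.0]]
top ochre [ 556.7 -181.3] [ 87.3 131.8] 3.84 [[509.0, -118.0], [518.0, -250.0], [605.0, -244.0], [596.0, -113.0]]
top ledge [501.3  -2.9] [205.1 641.1] 6.65 [[362.0, 304.0], [437.0, -333.0], [640.0, -309.0], [566.0, 327.0]]
red loc corners [[-23.1, 338.5], [-23.6, 211.2], [69.3, 210.8], [69.8, 338.1]]
```

View pics/s9.png

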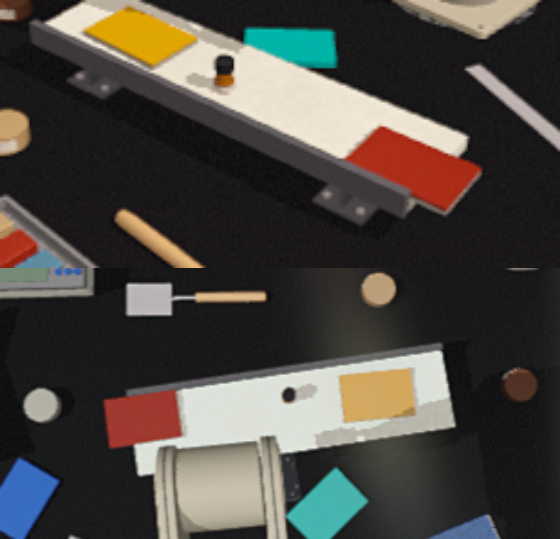

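The red plate lies flat along the upstand with about 42–43 mm over the +y end. The ochre plate, the jar and the other things have not moved, and the arm is clear. I hand in.

```bash
python3 -c "
from plant import *
print(close_job())"
```

```text
the job is handed in; nothing more can be done
None
```

I pushed the red plate square against the upstand with two open fingertips, then slid it along to the +y end by pushing on its short side. I finished with a gentle push to seat it against the upstand again, backed the arm clear and handed the job in at about 14 s of robot time.

- **Overhang:** about 42–43 mm of the 135 mm length, against 45 mm for an exact third.
- **Against the upstand:** the last push met firm resistance, about 20 N, with the tool at the same distance from the upstand as when I first seated the plate. Plate yaw read 6.7° (top camera) and 6.4° (scene camera) against the ledge's 7.0°. I take that difference as image noise.
- **Other things:** the ochre plate measured the same within 1 mm. The jar, discs and spatula looked unmoved in the last picture, but I did not measure them.
- **Disagreement:** the two cameras differ by about 6–8 mm along the ledge. I used the top camera's frame, which agreed with the fingertip contact positions.

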